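# Mesh a splined gear on a gearmotor and hold it home against its spring collar

### The arm

A 6-joint arm with a two-finger parallel gripper is mounted at the origin on the work surface. World frame = base frame: x ahead of the robot, y to its left, z up, the work surface at z = 0. Lengths are in m, angles in rad, forces in N, time in s.
With the tool pointing down it reaches from about 0.375 to 0.9 m from the base axis. Payload 3.1 kg.
Tool frame: the origin (TCP) lies at the very end of the fingers, on their centre line; the grasp point (between the pads) lies 19 mm behind it (grip_depth is the distance from the TCP to the grasp point, in m); z points along the fingers, y is the line along which they close (so a half turn about z gives the same grasp; the last joint's range is limited). The gripper opens to 85 mm and grips with 20 to 120 N. Pads are 22 mm wide; open, the fingers measure 114 mm over their backs; the gripper's body (76 mm by 85 mm) begins 54 mm behind the grasp point. The pads swing forward as they close: fully open they stand 13 mm farther back than shut.
Start: joints at [0.975, 0.527, 1.433, -0, 1.181, -0.178], TCP at [0.254, 0.571, 0.193] pointing down, gripper open.
Joint ranges: [-3.08, 3.08], [-0.75, 2.2], [0.22, 2.44], [-1.43, 4.57], [0, 2.65], [-2.85, 2.85]. Speed limits (rad/s): [2.79, 2.79, 3.14, 3.14, 3.14, 3.14].

### API

Orientations are given as a unit quaternion [x, y, z, w].
In Python, from station import * gives the robot as it stands.
- The arm moves only by the tool apply_moves, never from a script. Its argument "plan" is a list of rows, each a list of 7 numbers: the shift along the tool's x, y, z in m, then the turn, a rotation vector about the tool's x, y, z in rad, then the gripper command: -1 is fully open, 1 is shut, values between are in proportion. In form: [[dx, dy, dz, wx, wy, wz, jaw], ...]. A call has 1 to 8 rows; each row shifts and turns the commanded pose from where the row before left it, along the tool's axes as they then stand; what a row does not reach is not made up. A row lasts 1/8 s, in which the tool goes at most 62.5 mm and 10.7 degrees, less where a joint would pass 70% of its speed; a pose out of reach is approached as far as the arm can. A call is refused whole if a number of a shift passes 0.0625 or a number of a turn 0.188, either way. A call with a gripper value outside its range is refused whole. The fingers move at their own pace and stop on an object; "force" is the grip in N (left out, the last holds). Time passes only in rows, so rows that do not move let the fingers close. It gives the time, the measured TCP pose, the force, the opening and the grip force at its end, in the units of the state.
- sense(): the state, without advancing time (a new reading comes with each control period).
- snapshot(name): name is "scene" or "top"; returns the picture (400x640x3 uint8, red, green, blue); there is no depth.
- calibration(name): a dict with "camera_matrix" (3x3 intrinsics, pixels), "k1" (the pictures are not rectified: a ray, as slopes to the right and down, at radius r is drawn at 1 + k1 r^2 times it, then the intrinsics apply), "R" (3x3) and "t" (3): a world point X has camera coordinates R X + t. Camera axes: x right, y down, z forward; pixel columns grow to the right and rows downward; lengths in m; the calibration is good to about 2 mm. A picture is of the moment at which its call begins. calibration takes no time and is no camera call.
- sign_off(): hands the job in; it is judged then, once.
The state is a dict: "t": time; "q": joint angles; "qd": joint speeds; "tau": joint torques, N m; "tcp_pos": TCP position; "tool_rot": TCP orientation; "force": force on the tool from outside, world axes, zero at the start; "ft_torque": the same for the moment, N m; "finger_gap": opening from 0.0 (shut) to 1.0 (fully open); "gripper_force": force on a finger pad.
Only numpy, scipy, OpenCV 4.12 (cv2) and the standard library are available. Lean on these libraries where they do the work, as an engineer would, in place of code of your own. Each camera call takes 0.05 s, during which the arm holds its last target. There are 200 camera calls.

### The job

Take the gear with the cross-shaped bore and fit it, hub up, on the upright cross-splined shaft of the gearmotor: turn it until the splines mesh, slide it down and push the spring collar under it fully down. Finish while holding: keep the gear pressed home with the gripper as the program ends, so that a clip can be fitted over it. Leave all other parts on the bench where they are.

Things in the scene. Friction and masses are not known exactly. Their poses are not given: they have to be found in the camera images.
- gear_centre (a point): centre of the gear to fit, half-way up its axis, 22 mm above its underside: white nylon, 44 mm tall, about 220 g, standing hub up. Toothed disc below: 92 mm across, 14 mm thick; round hub above: 56 mm across, 30 mm tall, to grip at any yaw. A cross-shaped bore runs right through: two slots, each 38 by 12.5 mm. z up, x and y along the slots (alike every quarter turn)
- shaft_tip (a point): top centre of the gearmotor's upright, fixed (it does not turn) cross-splined steel shaft, 105 mm above the bench. Section: two crossed bars, each 35.5 by 10 mm, tops rounded over; x and y lie along the bars, z up. Around it a spring collar, 56 mm across, its top 42 mm below this point when up, 50 mm when fully down: gear_centre is then 28 mm below and the shaft stands 6 mm out of the hub
- gearmotor: grey gear housing bolted to the bench, 110 (x) by 100 mm, 45 mm tall, on a foot plate 150 by 140 by 6 mm; origin under its centre, on the shaft's axis. Its motor, 43 mm thick, lies along +x, out to 167 mm from the axis and up to 47 mm high
- collar (a joint): travel of the spring collar in m: 0 = up, 0.008 = fully down on its stop. It begins to move at about 5 N, needs about 10 N to go fully down, and springs back up (lifting the gear) when let go
- gear_round_centre (a point): a look-alike gear to leave alone: same size and colour, but a round bore 26 mm across; point on the axis, 22 mm above its underside
- gear_square_centre (a point): a look-alike gear to leave alone: same size and colour, but a square bore 22 mm wide; point on the axis, 22 mm above its underside
- bushing_centre (a point): bystander: steel bushing, 40 mm across, 30 mm tall, standing; its centre
- tape_centre (a point): bystander: cardboard-brown tape roll, 100 mm across, 45 mm tall, lying flat; its centre
- oil_centre (a point): bystander: clear oil bottle with black cap, 52 mm across, 130 mm tall, standing; its centre
- wrench_grip (a point): bystander: steel wrench lying flat; a point on its handle
- driver_grip (a point): bystander: screwdriver with black handle, lying; a point on its handle
Things that resemble listed ones, but are neither listed nor needed, are in the scene too. Leave any blue or green look-alike of the part that bears gear_centre alone.

How it is judged:
On the way, in this order (a step that is already met when the one before it is completed fails the run):
1. the gear is lifted clear of the bench, hub up (height (world z) of gear_centre above 0.06 m and angle between gear_centre's own z axis and vertical below 0.4 rad), for 0.1 s.
2. the gear is meshed on the shaft: coaxial, upright, and at least 15 mm down on the splines (z of gear_centre in the frame of shaft_tip below 0.007 m and horizontal distance between gear_centre and shaft_tip below 0.004 m and angle between gear_centre's own z axis and vertical below 0.12 rad), for 0.1 s.
At the end, for the whole second after the job is handed in: gear hub up on the shaft, splines in mesh (0.15 rad), coaxial within 3 mm, tilt under 0.08 rad, collar at least 6 of its 8 mm down, gear_centre 25.5 to 34 mm below the shaft tip, the fingers still pressing or gripping the gear (over 2 N) through the last second (value of joint collar above 0.006 m and z of gear_centre in the frame of shaft_tip between -0.034 and -0.0255 m and horizontal distance between gear_centre and shaft_tip below 0.003 m and angle between gear_centre's own z axis and vertical below 0.08 rad and (angle between the x axis of gear_centre and the x axis of shaft_tip, either way round below 0.15 rad or angle between the x axis of gear_centre and the y axis of shaft_tip, either way round below 0.15 rad) and contact force between gear and the fingers above 2 N); the arm keeps its last pose, push and grip.
It fails at once if another part on the bench is moved more than 30 mm (distance of any of gear_round_centre, gear_square_centre, bushing_centre, tape_centre, oil_centre, wrench_grip, driver_grip from where it was at the start of the episode above 0.03 m).
It also fails if it takes over 43 s, if anything falls off the work surface, if the arm or the gripper's body presses on something with over 40 N, if the wrist force passes 120 N, or if a joint passes its speed limit or range.

## Working session

There is one attempt and no reset: what is moved stays moved. The work goes in short steps, Python scripts to look and compute and a tool call to move; the robot and the scene stay as the last step left them, time stands still between calls to the robot, and variables do not carry over. Pictures are saved under pics/ and viewed, at most 10 in all, crops included, and the job is handed in when it is done.

Besides the shell and the picture viewer there is one more tool, called after "Emit:" by a JSON object that holds its "fn" and its "kwargs". apply_moves: Moves the arm, as the interface text tells. Its arguments: {"type":"object","properties":{"plan":{"type":"array"},"force":{"type":"number"}},"required":["plan"]}

```bash
mkdir -p pics; cat > h.py <<'E'
from station import *
import numpy as np, cv2
def save(n,a): cv2.imwrite('pics/'+n,cv2.cvtColor(a,cv2.COLOR_RGB2BGR))
def ray(cam,u,v):
    c=calibration(cam);K=np.array(c["camera_matrix"]);R=np.array(c["R"]);t=np.array(c["t"])
    d=np.array([(u-K[0,2])/K[0,0],(v-K[1,2])/K[1,1]]);p=d.copy()
    for _ in range(20): p=d/(1+c["k1"]*(p@p))
    return -R.T@t, R.T@np.array([p[0],p[1],1])
def onz(cam,u,v,z):
    o,d=ray(cam,u,v); return o+d*(z-o[2])/d[2]
def proj(cam,X):
    c=calibration(cam);K=np.array(c["camera_matrix"])
    x=np.array(c["R"])@np.array(X)+np.array(c["t"]);p=x[:2]/x[2];p=p*(1+c["k1"]*(p@p))
    return K[:2,:2]@p+K[:2,2]
E
python3 - <<'E'
from h import *
a=snapshot("top");b=snapshot("scene")
np.savez('im.npz',top=a,scene=b)
save('top.png',a);save('scene.png',b)
for n in("top","scene"):
    print(n,ray(n,320,200),calibration(n)["camera_matrix"][0])
print(sense())
E
```

```text
top (array([ 0.40277584, -0.0091158 ,  1.08145837]), array([ 0.17530792, -0.01567715, -0.98453805])) [377.94189938   0.         313.55456193]
scene (array([ 1.04706063, -0.47781669,  1.14699424]), array([-0.38637041,  0.40634304, -0.82829519])) [367.12293754   0.         315.35281437]
{'t': 0.1, 'q': array([ 9.74498552e-01,  5.28384460e-01,  1.43377392e+00,  2.43999311e-05,
        1.18141606e+00, -1.78540461e-01]), 'qd': array([ 0.00080511, -0.00279207, -0.0034095 ,  0.00086189, -0.00146903,
       -0.00024335]), 'tau': array([ 1.62274505e-04, -4.43303955e+01, -1.78585500e+01, -2.22736471e-04,
        3.79515768e-03,  3.00828981e-05]), 'tcp_pos': array([0.25314796, 0.57064996, 0.19252472]), 'tool_rot': array([ 2.07367501e-01,  9.78262612e-01, -9.13192634e-04, -3.84805382e-04]), 'force': array([0.08680123, 0.0356654 , 0.00053015]), 'ft_torque': array([-9.74236152e-03,  3.95386409e-03,  3.16209719e-05]), 'gripper_force': 0.0, 'finger_gap': 0.9999360952828342}
```

View pics/top.png

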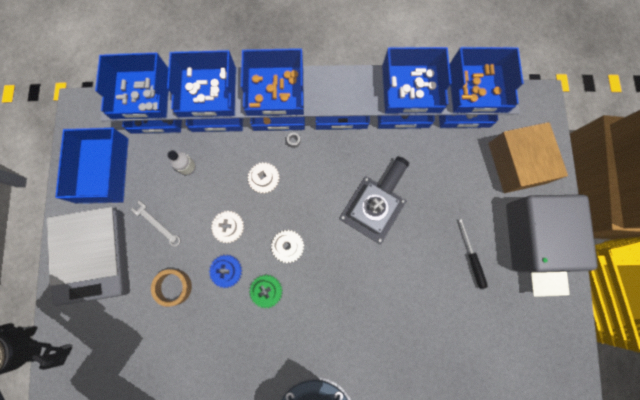

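View pics/scene.png

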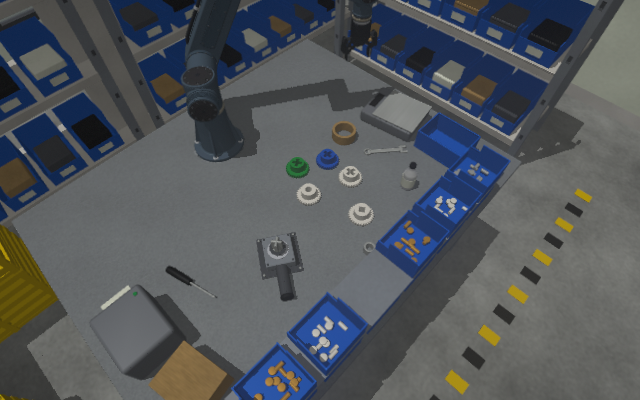

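The top view shows three white gears: (263,178), whose bore looks square; (227,226), which looks cross-shaped; and (288,246), which looks round. There are also blue (225,270) and green (265,291) look-alikes, and the shaft is at about (375,206). I'll enlarge the white gears and the shaft to confirm.

```bash
python3 - <<'E'
from h import *
z=np.load('im.npz')
def crop(im,u,v,r=22,s=9):
    return cv2.resize(im[v-r:v+r,u-r:u+r],None,fx=s,fy=s,interpolation=cv2.INTER_CUBIC)
T=z['top'];S=z['scene']
r1=np.hstack([crop(T,227,226,r=20,s=7),crop(T,375,206,r=20,s=7)])
r2=np.hstack([crop(S,349,176,r=20,s=7),crop(S,278,247,r=20,s=7)])
save('crop.png',np.vstack([r1,r2])) 
# white blobs
for n,cs in(("top",[(263,178),(227,226),(288,246)]),("scene",[(360,213),(349,176),(308,193)])):
    im=z[n];hsv=cv2.cvtColor(im,cv2.COLOR_RGB2HSV)
    m=((hsv[...,1]<45)&(hsv[...,2]>140)).astype(np.uint8)
    cnts,_=cv2.findContours(m,cv2.RETR_EXTERNAL,cv2.CHAIN_APPROX_NONE)
    for c in cs:
        best=[k for k in cnts if cv2.contourArea(k)>150 and cv2.pointPolygonTest(k,c,True)>-6]
        for k in best:
            P=np.array([onz(n,*p[0],0.014)[:2] for p in k],np.float32)
            (x,y),r=cv2.minEnclosingCircle(P); print(n,c,cv2.boundingRect(k),round(x,4),round(y,4),'r',round(r,4), onz(n,*c,0.044)[:2])
print(onz("top",375,206,.105),onz("scene",278,242,.105))
E
```

```text
Traceback (most recent call last):
  File "h.py", line 10, in onz
    o,d=ray(cam,u,v); return o+d*(z-o[2])/d[2]
        ~~~^^^^^^^^^
  File "h.py", line 5, in ray
    c=calibration(cam);K=np.array(c["camera_matrix"]);R=np.array(c["R"]);t=np.array(c["t"])
ValueError: time passes only in moves, steps and waits
```

View pics/crop.png

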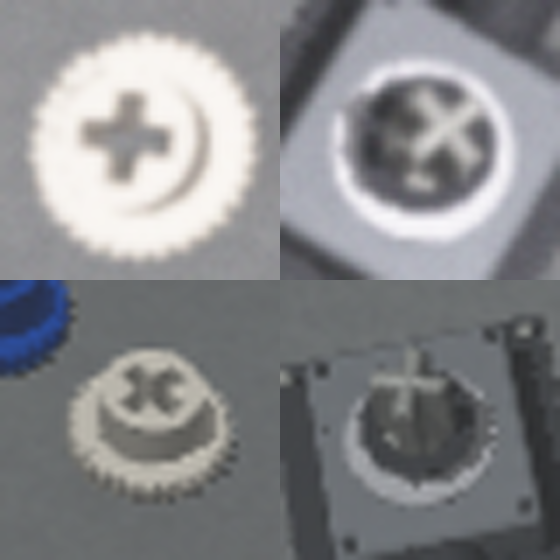

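The crop confirms that the gear at top (227,226) / scene (349,176) has the cross bore. The splined shaft's tip is at about top (379,203) and scene (276,242).

```bash
python3 - <<'E'
from station import *
import pickle
pickle.dump({n:calibration(n) for n in("top","scene")},open('cal.pkl','wb'))
E
sed -i 's/^import numpy as np, cv2/import numpy as np, cv2, pickle\nCAL=pickle.load(open("cal.pkl","rb"))/; s/c=calibration(cam)/c=CAL[cam]/' h.py
cat > m.py <<'E'
from h import *
z=np.load('im.npz')
def circ(n,c):
    im=z[n];hsv=cv2.cvtColor(im,cv2.COLOR_RGB2HSV)
    m=((hsv[...,1]<60)&(hsv[...,2]>(160 if n=="top" else 135))).astype(np.uint8)
    cnts,_=cv2.findContours(m,cv2.RETR_EXTERNAL,cv2.CHAIN_APPROX_NONE)
    for k in cnts:
        if cv2.contourArea(k)>150 and cv2.pointPolygonTest(k,c,True)>-6:
            P=np.array([onz(n,*map(float,p[0]),0.012)[:2] for p in k],np.float32)
            (x,y),r=cv2.minEnclosingCircle(P); print(n,c,cv2.boundingRect(k),'disc',round(x,4),round(y,4),'r',round(r,4))
for c in[(263,178),(227,226),(288,246)]: circ("top",c)
for c in[(360,213),(349,176),(308,193)]: circ("scene",c)
# bore pixels
def four(n,im,c,zz,r,dark,thr):
    g=cv2.cvtColor(im,cv2.COLOR_RGB2GRAY).astype(float)
    # rectify to metric plane at zz, 0.5mm grid
    s=0.0005;N=2*int(r/s)+1
    gx,gy=np.meshgrid((np.arange(N)-N//2)*s+c[0],(np.arange(N)-N//2)*s+c[1])
    uv=np.array([proj(n,(a,b,zz)) for a,b in zip(gx.ravel(),gy.ravel())]).astype(np.float32)
    w=cv2.remap(g.astype(np.float32),uv[:,0].reshape(N,N),uv[:,1].reshape(N,N),cv2.INTER_CUBIC)
    m=(w<thr) if dark else (w>thr)
    l,lab,st,ce=cv2.connectedComponentsWithStats(m.astype(np.uint8))
    k=1+np.argmax(st[1:,4]); M=lab==k
    x=gx[M];y=gy[M];cx,cy=x.mean(),y.mean()
    Z=((x-cx)+1j*(y-cy)); a=np.angle((Z**4).sum())/4
    print(n,'centre',cx.round(4),cy.round(4),'area mm2',M.sum()*.25,'ang deg',np.degrees(a).round(1),'box mm',np.ptp(x)*1e3,np.ptp(y)*1e3)
    return w
if __name__=="__main__":
    import sys
    for n,p in(("top",(227-20+125/7.,226-20+137/7.)),("scene",(349-20+153/7.,176-20+(390-280)/7.))):
        c=onz(n,*p,.044);print(n,'bore eye',c[:2].round(4))
        for t in ((170,190) if n=="top" else (110,130)): four(n,z[n],c,.044,.024,True,t)
    for n,p in(("top",(355+(448-280)/7,186+123/7.)),("scene",(258+(407-280)/7.,227+(383-280)/7.))):
        c=onz(n,*p,.105);print(n,'tip eye',c[:2].round(4))
        w=four(n,z[n],c,.105,.035,False,150 if n=="top" else 120)
        cv2.imwrite(f'pics/rect_{n}.png',cv2.resize(w[::-1].clip(0,255).astype(np.uint8),None,fx=3,fy=3))
    a=cv2.imread('pics/rect_top.png');b=cv2.imread('pics/rect_scene.png');cv2.imwrite('pics/rect.png',np.hstack([a,b])[:,:800]);print(a.shape)
E
python3 m.py
```

```text
top (263, 178) (247, 161, 33, 33) disc 0.6638 0.1379 r 0.0486
top (227, 226) (211, 210, 33, 34) disc 0.5211 0.2406 r 0.0489
top (288, 246) (271, 229, 34, 35) disc 0.463 0.0694 r 0.0485
scene (360, 213) (348, 203, 26, 22) disc 0.6641 0.1399 r 0.047
scene (349, 176) (339, 166, 23, 20) disc 0.5225 0.2446 r 0.0492
scene (308, 193) (297, 183, 24, 21) disc 0.4633 0.0712 r 0.048
top bore eye [0.5198 0.2387]
top centre 0.5211 0.2394 area mm2 494.25 ang deg -7.0 box mm 32.49999999999997 32.99999999999997
top centre 0.5211 0.2395 area mm2 625.75 ang deg -7.3 box mm 34.99999999999992 34.99999999999998
scene bore eye [0.5271 0.2393]
scene centre 0.5275 0.243 area mm2 212.75 ang deg 38.8 box mm 19.49999999999996 22.50000000000002
scene centre 0.5235 0.2394 area mm2 641.75 ang deg -6.6 box mm 35.49999999999998 36.500000000000036
top tip eye [ 0.5647 -0.1792]
top centre 0.5677 -0.1838 area mm2 2982.25 ang deg -42.7 box mm 70.00000000000006 70.0
scene tip eye [ 0.5715 -0.1799]
scene centre 0.5674 -0.1797 area mm2 348.0 ang deg 38.2 box mm 27.000000000000025 27.000000000000025
(423, 423, 3)
```

View pics/rect.png

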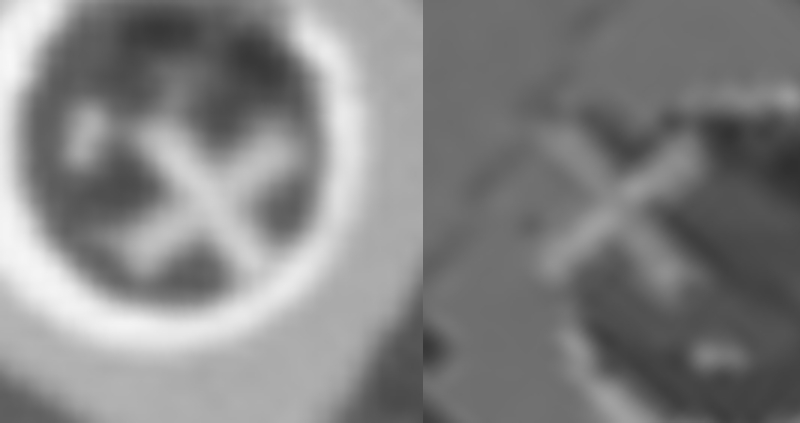

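The rectified views show the shaft's bars at about 38°, with the tip at (0.564,-0.176) from the top view and (0.570,-0.1775) from the scene view. The gear is at about (0.522,0.2405) with its slots at about -7°. The 5 mm disagreement on the tip will be settled later by comparing gear and shaft in one picture. Now I'll work out the approach.

```bash
cat > go.py <<'E'
import sys; from h import *
from scipy.spatial.transform import Rotation as Ro
s=sense();R=Ro.from_quat(s['tool_rot']).as_matrix()
yaw=np.degrees(np.arctan2(R[1,0],R[0,0]))
print('t',round(s['t'],2),'tcp',s['tcp_pos'].round(4),'yaw',yaw.round(2),'tilt',np.degrees(Ro.from_matrix(R@np.diag([1,-1,-1])).as_euler('zyx')).round(2)[1:],'F',s['force'].round(1),'gap',round(s['finger_gap'],3),'gf',round(s['gripper_force'],1),'q',s['q'].round(2))
if len(sys.argv)>3:
    d=R.T@(np.array(list(map(float,sys.argv[1:4])))-s['tcp_pos']);print('tool shift',d.round(4))
E
python3 go.py .522 .2405 .193
```

```text
t 0.1 tcp [0.2531 0.5706 0.1925] yaw 156.06 tilt [ 0.06 -0.09] F [0.1 0.  0. ] gap 1.0 gf 0.0 q [ 0.97  0.53  1.43  0.    1.18 -0.18]
tool shift [-3.797e-01 -1.927e-01 -2.000e-04]
```

Emit:
{"fn": "apply_moves", "kwargs": {"plan": [[-0.04,-0.0203,0,0,0,0,-1],[-0.05,-0.0254,0,0,0,0,-1],[-0.05,-0.0254,0,0,0,0,-1],[-0.05,-0.0254,0,0,0,0,-1],[-0.05,-0.0254,0,0,0,0,-1],[-0.05,-0.0254,0,0,0,0,-1],[-0.05,-0.0254,0.03,0,0,0,-1],[-0.04,-0.02,0.04,0,0,0,-1]]}}

```text
t: 1.1
tcp_pos: [0.5245, 0.2401, 0.1241]
tool_rot: [0.208, 0.978, 0.001, 0.002]
force: [-1.2, 0.3, -1.0]
finger_gap: 0.997
gripper_force: 0.0
```

```bash
python3 go.py .522 .2405 .014
```

```text
t 1.1 tcp [0.5245 0.2401 0.1241] yaw 156.0 tilt [-0.21  0.04] F [-1.2  0.3 -1. ] gap 0.997 gf 0.0 q [ 0.24  0.55  1.63 -0.    0.96 -0.92]
tool shift [ 0.0027 -0.0009  0.1101]
```

Emit:
{"fn": "apply_moves", "kwargs": {"plan": [[0,0,0.03,0,0,0,-1],[0,0,0.03,0,0,0,-1],[0,0,0.02,0,0,0,-1],[0,0,0.015,0,0,0,-1],[0,0,0.0135,0,0,0,-1],[0,0,0,0,0,0,-1]]}}

```text
t: 1.85
tcp_pos: [0.5214, 0.2416, 0.0146]
tool_rot: [0.207, 0.978, -0.0, -0.001]
force: [-0.3, 1.0, -0.4]
finger_gap: 1.002
gripper_force: 0.0
```

```bash
python3 go.py .522 .2405 .014
```

```text
t 1.85 tcp [0.5214 0.2416 0.0146] yaw 156.07 tilt [ 0.1  -0.02] F [-0.3  1.  -0.4] gap 1.002 gf 0.0 q [ 0.24  0.72  1.69 -0.    0.73 -0.91]
tool shift [-0.001  -0.0007  0.0006]
```

Position is good, so I'll close and then lift.

Emit:
{"fn": "apply_moves", "kwargs": {"plan": [[0,0,0,0,0,0,1],[0,0,0,0,0,0,1],[0,0,0,0,0,0,1],[0,0,0,0,0,0,1],[0,0,0,0,0,0,1],[0,0,0,0,0,0,1]], "force": 60}}

```text
t: 2.6
tcp_pos: [0.522, 0.2417, 0.0154]
tool_rot: [0.207, 0.978, -0.0, -0.0]
force: [0.4, 0.5, 0.1]
finger_gap: -0.001
gripper_force: 0.0
```

Emit:
{"fn": "apply_moves", "kwargs": {"plan": [[0,0,0,0,0,0,1],[0,0,-0.01,0,0,0,1],[0,0,-0.03,0,0,0,1],[0,0,-0.04,0,0,0,1],[0,0,-0.04,0,0,0,1],[0,0,-0.04,0,0,0,1],[0,0,0,0,0,0,1],[0,0,0,0,0,0,1]], "force": 60}}

```text
t: 3.6
tcp_pos: [0.5215, 0.2415, 0.1755]
tool_rot: [0.207, 0.978, -0.0, -0.0]
force: [0.6, -0.1, -0.8]
finger_gap: 0.0
gripper_force: 0.0
```

```bash
python3 go.py .567 -.1765 .174
```

```text
t 3.6 tcp [0.5215 0.2415 0.1755] yaw 156.06 tilt [ 0.03 -0.01] F [ 0.6 -0.1 -0.8] gap 0.0 gf 0.0 q [ 0.24  0.48  1.58 -0.    1.08 -0.91]
tool shift [-0.2112 -0.3636  0.0015]
```

The gripper shut on nothing, so I'll look.

```bash
python3 - <<'E'
from h import *
a=snapshot("top");b=snapshot("scene");np.savez('im2.npz',top=a,scene=b)
f=lambda im,u,v:cv2.resize(im[v-66:v+66,u-66:u+66],(396,396),interpolation=cv2.INTER_CUBIC)
save('c2.png',np.hstack([f(a,230,226),f(b,349,160)]))
print(proj("top",(.5215,.2415,.1755)),proj("scene",(.5215,.2415,.1755)))
E
```

```text
[211.03135635 218.99014276] [352.77582512 147.25372332]
```

View pics/c2.png

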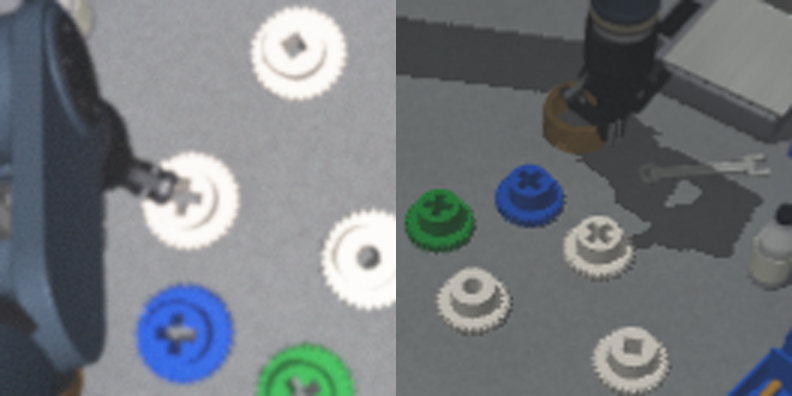

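The gear at top (227,226) has not moved. The fingertips, at about top (225.7,225) and scene (355,139), do not match the projection of the reported TCP, (211,219) and (353,147). I'll triangulate them.

```bash
cat >> h.py <<'E'
def tri(p,q):
    (o1,d1),(o2,d2)=ray("top",*p),ray("scene",*q)
    d1/=np.linalg.norm(d1);d2/=np.linalg.norm(d2)
    A=np.stack([d1,-d2],1);k=np.linalg.lstsq(A,o2-o1,rcond=None)[0]
    a,b=o1+k[0]*d1,o2+k[1]*d2
    return ((a+b)/2).round(4),np.linalg.norm(a-b).round(4)
E
python3 - <<'E'
from h import *
print(tri((225.7,225),(355,139)))
# difference images
z=np.load('im.npz');w=np.load('im2.npz')
for n in("top","scene"):
    d=np.abs(z[n].astype(int)-w[n]).max(2)
    m=((d>25)&(cv2.cvtColor(w[n],cv2.COLOR_RGB2GRAY)<75)).astype(np.uint8)
    l,lab,st,ce=cv2.connectedComponentsWithStats(m)
    for i in np.argsort(-st[1:,4])[:3]+1:
        ys,xs=np.where(lab==i); print(n,st[i],'rightmost',xs.max(),ys[xs==xs.max()].mean(),'lowest',ys.max(),xs[ys==ys.max()].mean())
# gear centres triangulated from bores
print(tri((227-20+125/7.,226-20+137/7.),(349-20+153/7.,176-20+110/7.)))
E
```

```text
(array([0.5169, 0.2145, 0.2247]), np.float64(0.0512))
top [   97   159   117   241 11552] rightmost 213 215.5 lowest 399 142.0
top [  40  328   53   72 1809] rightmost 92 349.0 lowest 399 64.5
top [320 386   6   8  30] rightmost 325 392.0 lowest 393 324.5
scene [ 185    0   96   96 3874] rightmost 280 0.5 lowest 95 221.0
scene [ 252  101  153   79 3624] rightmost 404 160.5 lowest 179 391.0
scene [ 283    0  101   93 3303] rightmost 383 58.5 lowest 92 351.0
(array([0.5221, 0.2427, 0.0355]), np.float64(0.0045))
```

```bash
python3 - <<'E'
from h import *
w=np.load('im2.npz');a,b=w['top'].copy(),w['scene'].copy()
f=lambda im,u,v:cv2.resize(im[v-28:v+28,u-28:u+28],(392,392),interpolation=cv2.INTER_CUBIC)
save('c3.png',np.hstack([f(a,213,218),f(b,353,140)]))
E
```

```text
(no output)
```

View pics/c3.png

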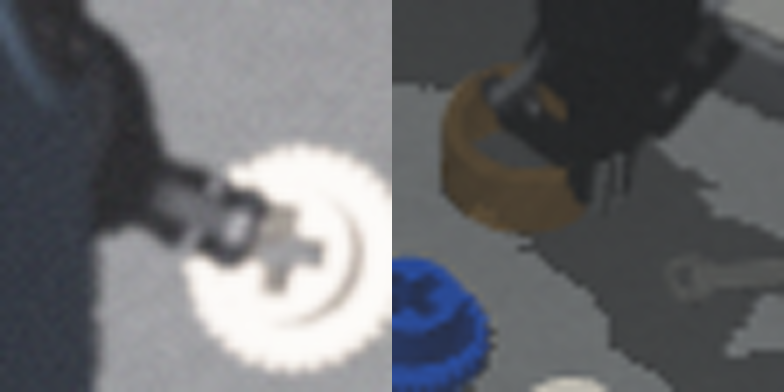

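```bash
python3 - <<'E'
from h import *
for z in(.15,.1755,.2): print(z,onz("top",223.6,221,z).round(3),onz("scene",356,140,z).round(3))
for n in CAL: print(n,CAL[n]['k1'],np.array(CAL[n]['camera_matrix']).tolist(),np.array(CAL[n]['R']).round(3).tolist(), np.abs(proj(n,onz(n,100.,300.,.05))-[100,300]).max())
print(proj("scene",(0,0,0)),proj("top",(0,0,0)), proj("top",(.522,.2405,.014)))
# check housing: foot plate corners
print([k for k in calibration("top")])
E
```

```text
0.15 [0.519 0.217 0.15 ] [0.493 0.296 0.15 ]
0.1755 [0.516 0.211 0.176] [0.507 0.276 0.176]
0.2 [0.513 0.205 0.2  ] [0.521 0.257 0.2  ]
top -0.052590706774982524 [[377.9418993775246, 0.0, 313.5545619274145], [0.0, 377.9418993775246, 199.35056087068372], [0.0, 0.0, 1.0]] [[-0.015, -1.0, -0.004], [-0.984, 0.016, -0.177], [0.177, 0.001, -0.984]] 5.684341886080802e-14
scene -0.04979802284471412 [[367.12293754277687, 0.0, 315.35281437079294], [0.0, 367.12293754277687, 206.45785893375842], [0.0, 0.0, 1.0]] [[0.717, 0.697, -0.008], [0.581, -0.603, -0.546], [-0.385, 0.387, -0.838]] 8.526512829121202e-14
[218.99629346 142.60588125] [314.08332975 419.08258171] [226.73475589 225.97412872]
['camera_matrix', 'k1', 'R', 't']
```

The top view's visible finger sits on the -y side (y≈0.21) and the scene view's on the +y side (y≈0.276). So the fingers look apart although the gap reads 0. I'll test the jaw in free air.

Emit:
{"fn": "apply_moves", "kwargs": {"plan": [[0,0,0,0,0,0,-1],[0,0,0,0,0,0,-1],[0,0,0,0,0,0,-1],[0,0,0,0,0,0,-1]]}}

```text
t: 4.2
tcp_pos: [0.5221, 0.2417, 0.1753]
tool_rot: [0.207, 0.978, -0.0, -0.0]
force: [0.7, 0.1, 0.5]
finger_gap: 0.844
gripper_force: 0.0
```

```bash
python3 go.py; python3 - <<'E'
from h import *
a=snapshot("top");b=snapshot("scene");np.savez('im3.npz',top=a,scene=b)
w=np.load('im2.npz')
f=lambda im,u,v:cv2.resize(im[v-28:v+28,u-28:u+28],(392,392),interpolation=cv2.INTER_CUBIC)
save('c4.png',np.hstack([f(a,213,218),f(b,353,140)]))
for n,x in(("top",a),("scene",b)):
    d=np.abs(x.astype(int)-w[n]).max(2)>25; print(n,d.sum(),[ (i.min(),i.max()) for i in np.where(d)] if d.any() else '')
E
```

```text
t 4.2 tcp [0.5221 0.2417 0.1753] yaw 156.06 tilt [ 0.01 -0.  ] F [0.7 0.1 0.5] gap 0.844 gf 0.0 q [ 0.24  0.48  1.58  0.    1.08 -0.91]
top 223 [(np.int64(160), np.int64(385)), (np.int64(46), np.int64(229))]
scene 327 [(np.int64(58), np.int64(177)), (np.int64(335), np.int64(384))]
```

View pics/c4.png

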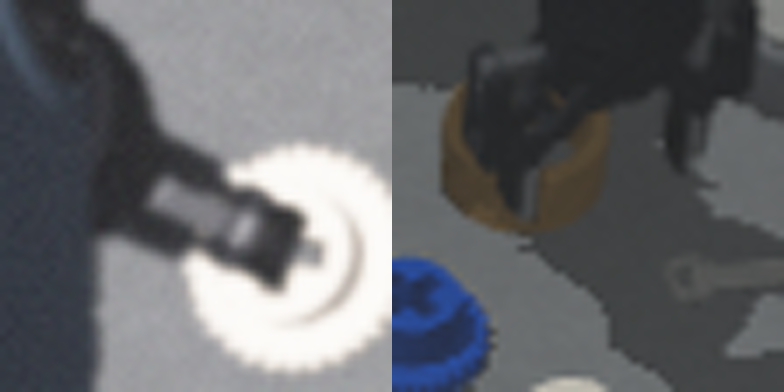

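```bash
python3 - <<'E'
from h import *
c=np.array([.522,.2417]);y=np.array([np.cos(np.radians(66.06)),np.sin(np.radians(66.06))])
for z in(.175,.19,.2,.21,.22):
    P=lambda n,o:proj(n,[*(c+o*y),z]).round(1)
    print(z,'scene',P("scene",0),P("scene",.043),P("scene",-.043),'top',P("top",0),P("top",-.043))
E
```

```text
0.175 scene [352.9 147.4] [363.9 144. ] [341.8 150.8] top [211.  218.8] [226.9 225.8]
0.19 scene [353.2 144.5] [364.3 141.1] [342.  147.9] top [209.3 218. ] [225.5 225.1]
0.2 scene [353.5 142.5] [364.6 139.1] [342.2 146. ] top [208.2 217.5] [224.5 224.6]
0.21 scene [353.7 140.5] [364.9 137.1] [342.3 144. ] top [207.  216.9] [223.5 224.1]
0.22 scene [353.9 138.5] [365.2 135.1] [342.5 142. ] top [205.7 216.3] [222.4 223.6]
```

The open tips appear at scene (344,143) and (368,137), which puts them about 30 mm higher than the reported TCP. That fits the jaws having closed just above the 44 mm hub. I'll descend again with force checks, about 28 mm lower by the reading.

Emit:
{"fn": "apply_moves", "kwargs": {"plan": [[0,0,0.04,0,0,0,-1],[0,0,0.05,0,0,0,-1],[0,0,0.04,0,0,0,-1],[0,0,0.025,0,0,0,-1],[0,0,0.01,0,0,0,-1],[0,0,0.01,0,0,0,-1],[0,0,0,0,0,0,-1]]}}

```text
t: 5.18
tcp_pos: [0.5222, 0.2417, 0.0005]
tool_rot: [0.207, 0.978, 0.0, 0.0]
force: [0.5, -0.1, 0.5]
finger_gap: 1.003
gripper_force: 0.0
```

Emit:
{"fn": "apply_moves", "kwargs": {"plan": [[0,0,0.005,0,0,0,-1],[0,0,0.005,0,0,0,-1],[0,0,0,0,0,0,-1]]}}

```text
t: 5.55
tcp_pos: [0.5219, 0.2416, -0.0097]
tool_rot: [0.207, 0.978, -0.0, -0.0]
force: [-1.1, -0.2, 0.3]
finger_gap: 0.996
gripper_force: 0.0
```

```bash
python3 go.py
```

```text
t 5.55 tcp [ 0.5219  0.2416 -0.0097] yaw 156.06 tilt [ 0.02 -0.  ] F [-1.1 -0.2  0.3] gap 0.996 gf 0.0 q [ 0.24  0.76  1.7   0.    0.69 -0.91]
```

Emit:
{"fn": "apply_moves", "kwargs": {"plan": [[0,0,0.005,0,0,0,-1],[0,0,0.003,0,0,0,-1],[0,0,0,0,0,0,-1]]}}

```text
t: 5.92
tcp_pos: [0.5218, 0.2416, -0.0179]
tool_rot: [0.207, 0.978, -0.0, -0.0]
force: [0.4, -0.5, 0.7]
finger_gap: 1.001
gripper_force: 0.0
```

Emit:
{"fn": "apply_moves", "kwargs": {"plan": [[0,0,0,0,0,0,1],[0,0,0,0,0,0,1],[0,0,0,0,0,0,1],[0,0,0,0,0,0,1]], "force": 60}}

```text
t: 6.42
tcp_pos: [0.5222, 0.2416, -0.017]
tool_rot: [0.207, 0.978, 0.0, 0.0]
force: [-1.4, -1.8, 4.6]
finger_gap: 0.633
gripper_force: 64.1
```

```bash
python3 go.py
```

```text
t 6.42 tcp [ 0.5222  0.2416 -0.017 ] yaw 156.07 tilt [-0.03 -0.  ] F [-1.4 -1.8  4.6] gap 0.633 gf 64.1 q [ 0.24  0.77  1.7  -0.    0.67 -0.91]
```

Gripped: gap 0.633 ≈ 54 mm at 64 N. Lifting now.

Emit:
{"fn": "apply_moves", "kwargs": {"plan": [[0,0,-0.01,0,0,0,1],[0,0,-0.03,0,0,0,1],[0,0,-0.05,0,0,0,1],[0,0,-0.04,0,0,0,1],[0,0,-0.01,0,0,0,1],[0,0,0,0,0,0,1]]}}

```text
t: 7.18
tcp_pos: [0.5217, 0.2416, 0.1222]
tool_rot: [0.207, 0.978, -0.0, -0.0]
force: [0.0, 0.4, -2.9]
finger_gap: 0.639
gripper_force: 64.1
```

```bash
python3 go.py .567 -.1755 .122
```

```text
t 7.17 tcp [0.5217 0.2416 0.1222] yaw 156.06 tilt [0.01 0.  ] F [ 0.   0.4 -2.9] gap 0.639 gf 64.1 q [ 0.24  0.55  1.63  0.    0.96 -0.91]
tool shift [-2.107e-01 -3.629e-01  2.000e-04]
```

Emit:
{"fn": "apply_moves", "kwargs": {"plan": [[-0.02,-0.0345,0,0,0,0,1],[-0.0265,-0.0456,0,0,0,0,1],[-0.0265,-0.0456,0,0,0,0,1],[-0.0265,-0.0456,0,0,0,0,1],[-0.0265,-0.0456,0,0,0,0,1],[-0.0265,-0.0456,0,0,0,0,1],[-0.0265,-0.0456,0,0,0,0,1],[-0.0265,-0.0456,0,0,0,0,1]]}}

```text
t: 8.18
tcp_pos: [0.5647, -0.1659, 0.1195]
tool_rot: [0.208, 0.978, 0.001, -0.003]
force: [0.5, -0.5, -2.1]
finger_gap: 0.634
gripper_force: 64.2
```

Emit:
{"fn": "apply_moves", "kwargs": {"plan": [[-0.0052,-0.0092,0,0,0,0,1],[0,0,0,0,0,0.13,1],[0,0,0,0,0,0.13,1],[0,0,0,0,0,0.13,1],[0,0,0,0,0,0.13,1],[0,0,0,0,0,0.13,1],[0,0,0,0,0,0.132,1],[0,0,0,0,0,0,1]]}}

```text
t: 9.18
tcp_pos: [0.566, -0.1739, 0.1205]
tool_rot: [0.564, 0.826, -0.0, -0.002]
force: [-1.4, 0.5, -2.7]
finger_gap: 0.636
gripper_force: 64.3
```

```bash
python3 go.py .567 -.1755 .122;  cat > m2.py <<'E'
from m import *
a=snapshot("top");b=snapshot("scene");z={"top":a,"scene":b};np.savez('im4.npz',**z)
m.z=z if 0 else None
E
python3 - <<'E'
from h import *
a=snapshot("top");b=snapshot("scene");np.savez('im4.npz',top=a,scene=b)
f=lambda im,u,v:cv2.resize(im[v-32:v+32,u-32:u+32],(384,384),interpolation=cv2.INTER_CUBIC)
save('c5.png',np.hstack([f(a,385,203),f(b,276,235)]))
E
```

```text
t 9.18 tcp [ 0.566  -0.1739  0.1205] yaw 111.39 tilt [0.22 0.13] F [-1.4  0.5 -2.7] gap 0.636 gf 64.3 q [-0.49  0.58  1.58  0.    0.99 -0.86]
tool shift [-0.0019  0.0004 -0.0015]
```

View pics/c5.png

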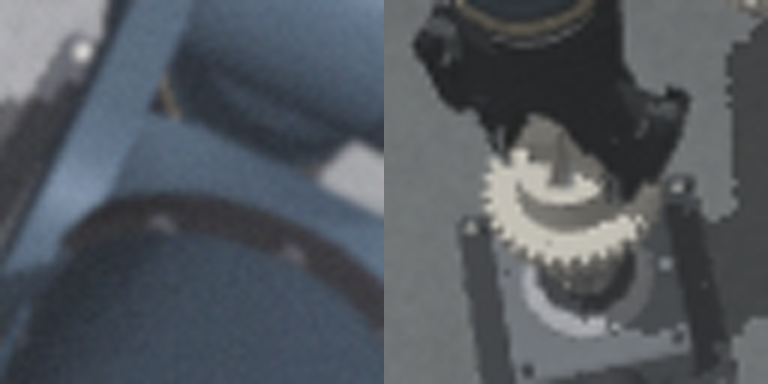

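The arm hides the shaft from the top camera. The scene view still shows the gear's disc, centred near (281,232), above the collar. I'll fit the disc's outer circle (r = 46 mm) in the scene image at its known height and compare it with the same fit on the bench.

```bash
cat > fit.py <<'E'
from h import *
from scipy.optimize import least_squares
def disc(im,box,zt,thr=125,r=.0455,flt=None):
    g=cv2.cvtColor(im,cv2.COLOR_RGB2GRAY).astype(np.float32)
    u0,u1,v0,v1=box
    s=4;w=cv2.resize(g[v0:v1,u0:u1],None,fx=s,fy=s,interpolation=cv2.INTER_CUBIC)
    m=(w>thr).astype(np.uint8)
    c=max(cv2.findContours(m,cv2.RETR_EXTERNAL,cv2.CHAIN_APPROX_NONE)[0],key=cv2.contourArea)[:,0,:]
    uv=(c+.5)/s-.5+[u0,v0]
    P=np.array([onz("scene",*p,zt)[:2] for p in uv])
    if flt is not None: P=P[flt(uv)]
    f=least_squares(lambda q:np.hypot(P[:,0]-q[0],P[:,1]-q[1])-q[2],[*P.mean(0),r],loss='soft_l1',f_scale=.001,bounds=([0,-1,.044],[1,1,.0475]))
    e=np.abs(f.fun);return f.x.round(4),len(P),np.median(e).round(4),P
E
python3 - <<'E'
from fit import *
z=np.load('im.npz')['scene'];w=np.load('im4.npz')['scene']
for thr in(115,130,145):
    print('bench',disc(z,(330,372,156,196),.014,thr)[:3], 'upper',disc(z,(330,372,156,196),.014,thr,flt=lambda uv:uv[:,1]<178)[:3])
    for n,fl in(('all',None),('left/low',lambda uv:(uv[:,0]<262+244/6-0)&((uv[:,0]<265)|(uv[:,1]>235)))):
        print(thr,n,disc(w,(256,290,224,250),.1515,thr,flt=fl)[:3])
g=cv2.cvtColor(w,cv2.COLOR_RGB2GRAY)
print(g[226:250:2,258:290])
E
```

```text
bench (array([0.5228, 0.2412, 0.0475]), 280, np.float64(0.0016)) upper (array([0.5199, 0.245 , 0.0458]), 152, np.float64(0.0019))
115 all (array([ 0.5626, -0.191 ,  0.044 ]), 602, np.float64(0.0092))
115 left/low (array([ 0.562 , -0.1796,  0.0464]), 506, np.float64(0.0063))
bench (array([0.5227, 0.2413, 0.0457]), 259, np.float64(0.0014)) upper (array([0.5197, 0.2447, 0.044 ]), 142, np.float64(0.0021))
130 all (array([ 0.5664, -0.159 ,  0.044 ]), 461, np.float64(0.0124))
130 left/low (array([ 0.5663, -0.1754,  0.044 ]), 367, np.float64(0.0037))
bench (array([0.5227, 0.2415, 0.0442]), 250, np.float64(0.0014)) upper (array([0.5207, 0.2439, 0.044 ]), 137, np.float64(0.0027))
145 all (array([ 0.5671, -0.1593,  0.044 ]), 454, np.float64(0.0111))
145 left/low (array([ 0.5661, -0.1741,  0.044 ]), 350, np.float64(0.0038))
[[115 115 112  77  65  87  39  49  95 112 112 110 110 112 103  88  98  68
   43  41  40  41  40  42  53  41  41  41  42  43  42  42]
 [114 115 113 115 100  78  77 154 191 185 109 102 102 101 100  87  94 102
   98  57  57  43  40  40  41  41  41  41  42  41  43  42]
 [115 115
[... 621 characters left out ...]
8 106 121 119 114 118 105 103  87]
 [137  93  71 100 185 168 192 192 192 192 190 168 141 123 119 114 112 110
  109 107 112 128 191 191 191 191 191 184 126 139  88  74]
 [ 79  73  71  72 113 152 185 168 192 192 192 191 191 191 192 192 192 192
  192 192 192 192 192 192 191 185 166 180 112  92  78  74]
 [ 73  72  72  75 111 116 114 148 141 132 192 188 189 192 192 192 191 192
  191 191 190 188 187 145 152 136  76  98  97  86  76  74]
 [ 72  72  73  71  86 115 116 117 110 111 120  99 126 182 117 137 182 114
  113 181 116  99 108  92  75  75  51  59  99  97  85  82]
 [ 72  71  71  72  72 111  91 117 120 146 165 114  73  92  96  81 101  94
   78  87  82  78  79  78  65  50  50  61  97  99  96  74]]
```

```bash
cat > rect.py <<'E'
from h import *
z=np.load('im.npz');c0=np.array([.567,-.177]);s=.0005
def rect(n,zz,r=.08):
    N=2*int(r/s)+1;k=(np.arange(N)-N//2)*s
    gx,gy=np.meshgrid(k+c0[0],k[::-1]+c0[1])
    uv=np.array([proj(n,(a,b,zz)) for a,b in zip(gx.ravel(),gy.ravel())],np.float32).reshape(N,N,2)
    return cv2.remap(cv2.cvtColor(z[n],cv2.COLOR_RGB2GRAY),uv[...,0],uv[...,1],cv2.INTER_CUBIC)
def w(p,N): return c0+np.array([p[0]-N//2,N//2-p[1]])*s
E
python3 - <<'E'
from rect import *
out=[]
for n,thr in(("top",140),("scene",95)):
    im=rect(n,.045);N=len(im)
    m=cv2.morphologyEx((im>thr).astype(np.uint8),cv2.MORPH_OPEN,np.ones((9,9)))
    cs,_=cv2.findContours(m,cv2.RETR_EXTERNAL,cv2.CHAIN_APPROX_NONE)
    im3=cv2.cvtColor(im,cv2.COLOR_GRAY2BGR)
    for c in cs:
        if cv2.contourArea(c)>8000:
            h=cv2.convexHull(c);(x,y),(a,b),t=cv2.minAreaRect(h);print(n,'housing',w((x,y),N).round(4),a*s,b*s,'rot',-t)
            cv2.drawContours(im3,[cv2.boxPoints(((x,y),(a,b),t)).astype(int)],-1,(0,0,255),1)
    im6=rect(n,.063)
    i6=cv2.cvtColor(im6,cv2.COLOR_GRAY2BGR)
    p=(N//2,N//2);cv2.circle(i6,p,56,(0,255,0),1)
    out.append(np.vstack([im3[20:-20,20:-20],i6[20:-20,20:-20]]))
cv2.imwrite('pics/house.png',cv2.resize(np.hstack(out),None,fx=1.0,fy=1.0));print(np.hstack(out).shape)
E
```

```text
top housing [ 0.5643 -0.1777] 0.10543369293212891 0.09553697204589844 rot -32.8557243347168
scene housing [ 0.5483 -0.1613] 0.16651080322265627 0.1196839599609375 rot -25.89885139465332
(562, 562, 3)
```

View pics/house.png

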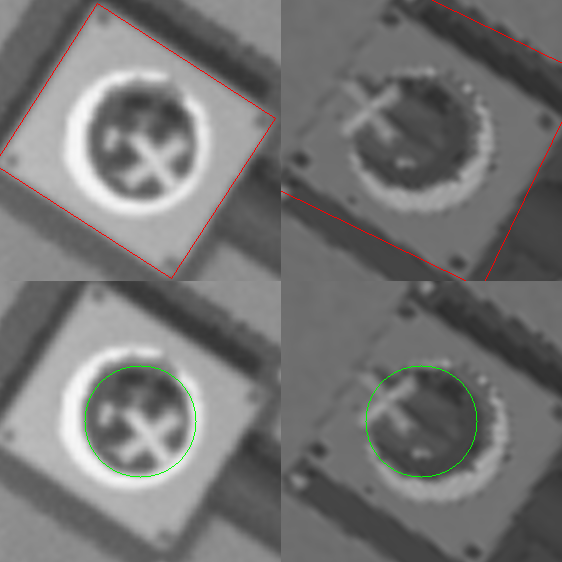

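The rectified views show a bright flange ring about 72 mm wide, with the dark 56 mm collar in it, centred near (0.567,-0.1755) in the top view and (0.569,-0.1775) in the scene view. The housing edges lie at -33°/57°, while the bars look nearer 38°. I'll fit the bars by their ridge profiles in both views.

```bash
python3 - <<'E'
from rect import *
from scipy.ndimage import map_coordinates
for n,g in(("top",(.5641,-.1756)),("scene",(.5698,-.1775))):
  for zz in(.105,.102):
    im=rect(n,zz).astype(float);N=len(im)
    c=np.array(g);th=np.radians([38.,128.])
    for it in range(6):
        L=[]
        for t in th:
            d=np.array([np.cos(t),np.sin(t)]);q=np.array([-d[1],d[0]])
            off=np.arange(-.008,.0081,.0005);A=[];B=[]
            for a in np.r_[np.arange(-.015,-.0065,.001),np.arange(.007,.0155,.001)]:
                P=c+a*d+off[:,None]*q
                X=(P[:,0]-c0[0])/s+N//2;Y=N//2-(P[:,1]-c0[1])/s
                I=map_coordinates(im,[Y,X],order=1);wt=np.clip(I-np.percentile(I,50),0,None)
                A.append(a);B.append((wt*off).sum()/wt.sum())
            A=np.array(A);B=np.array(B)
            k,b=np.polyfit(A,B,1);L.append((t,k,b,np.std(B-k*A-b),B))
        c=c+sum(b*np.array([-np.sin(t),np.cos(t)]) for t,k,b,_,_ in L)*.7
        th=[t+np.arctan(k)*.7 for t,k,*_ in L]
    print(n,zz,c.round(4),np.degrees(th).round(1),'resid mm',[round(l[3]*1e3,2) for l in L])
E
```

```text
top 0.105 [ 0.5643 -0.1775] [ 36.  127.2] resid mm [np.float64(0.06), np.float64(0.16)]
top 0.102 [ 0.5648 -0.178 ] [ 36.  127.2] resid mm [np.float64(0.05), np.float64(0.15)]
scene 0.105 [ 0.5685 -0.1796] [ 37.4 127.9] resid mm [np.float64(0.19), np.float64(0.17)]
scene 0.102 [ 0.5671 -0.1788] [ 37.4 127.9] resid mm [np.float64(0.2), np.float64(0.18)]
```

Bars at 37.1°, tip at about (0.566,-0.1775) after the bench bias correction. Gear slots at -7.0°, so I need 1.2° more turn.

Emit:
{"fn": "apply_moves", "kwargs": {"plan": [[0,0,0,0,0,0.019,1],[0,0,0,0,0,0,1]]}}

```text
t: 9.52
tcp_pos: [0.5673, -0.1754, 0.1223]
tool_rot: [0.572, 0.82, -0.0, -0.0]
force: [0.2, -0.8, -3.2]
finger_gap: 0.635
gripper_force: 64.3
```

```bash
python3 go.py .566 -.1775 .093
```

```text
t 9.53 tcp [ 0.5673 -0.1754  0.1223] yaw 110.19 tilt [0.01 0.01] F [ 0.2 -0.8 -3.2] gap 0.635 gf 64.3 q [-0.49  0.57  1.58  0.    0.99 -0.84]
tool shift [-0.0015 -0.002   0.0293]
```

Emit:
{"fn": "apply_moves", "kwargs": {"plan": [[-0.0015,-0.002,0.01,0,0,0,1],[0,0,0.013,0,0,0,1],[0,0,0.006,0,0,0,1],[0,0,0,0,0,0,1]]}}

```text
t: 10.02
tcp_pos: [0.5654, -0.1773, 0.0924]
tool_rot: [0.572, 0.82, -0.0, -0.001]
force: [0.3, 0.5, -2.3]
finger_gap: 0.636
gripper_force: 64.3
```

Emit:
{"fn": "apply_moves", "kwargs": {"plan": [[0,0,0.003,0,0,0,1],[0,0,0.003,0,0,0,1],[0,0,0.002,0,0,0,1],[0,0,0,0,0,0,1]]}}

```text
t: 10.52
tcp_pos: [0.566, -0.1775, 0.0853]
tool_rot: [0.572, 0.82, -0.0, -0.0]
force: [0.3, 0.4, -1.9]
finger_gap: 0.636
gripper_force: 64.3
```

```bash
python3 go.py .566 -.1775 .08; python3 -c "
from h import *
print(sense()['ft_torque'])"
```

```text
t 10.53 tcp [ 0.566  -0.1775  0.0853] yaw 110.17 tilt [0.01 0.  ] F [ 0.3  0.4 -1.9] gap 0.636 gf 64.3 q [-0.49  0.63  1.61 -0.    0.91 -0.84]
tool shift [0.     0.0001 0.0053]
[ 0.02031124 -0.01787984 -0.05586057]
```

Emit:
{"fn": "apply_moves", "kwargs": {"plan": [[0,0,0.002,0,0,0,1],[0,0,0.002,0,0,0,1],[0,0,0,0,0,0,1]]}}

```text
t: 10.9
tcp_pos: [0.5659, -0.1775, 0.0812]
tool_rot: [0.572, 0.82, -0.0, -0.0]
force: [-0.1, 1.4, -3.1]
finger_gap: 0.638
gripper_force: 64.3
```

Emit:
{"fn": "apply_moves", "kwargs": {"plan": [[0,0,0.002,0,0,0,1],[0,0,0.002,0,0,0,1],[0,0,0,0,0,0,1]]}}

```text
t: 11.28
tcp_pos: [0.5659, -0.1775, 0.0772]
tool_rot: [0.572, 0.82, -0.0, -0.0]
force: [0.0, 0.4, -2.5]
finger_gap: 0.634
gripper_force: 64.3
```

It is 11 mm below the tip with no force, so the splines are sliding in. Continuing in small steps.

Emit:
{"fn": "apply_moves", "kwargs": {"plan": [[0,0,0.003,0,0,0,1],[0,0,0.004,0,0,0,1],[0,0,0.004,0,0,0,1],[0,0,0,0,0,0,1]]}}

```text
t: 11.78
tcp_pos: [0.5658, -0.1775, 0.0659]
tool_rot: [0.572, 0.82, -0.0, -0.0]
force: [-0.8, 0.4, -3.9]
finger_gap: 0.634
gripper_force: 64.3
```

Emit:
{"fn": "apply_moves", "kwargs": {"plan": [[0,0,0.005,0,0,0,1],[0,0,0.005,0,0,0,1],[0,0,0.005,0,0,0,1],[0,0,0,0,0,0,1]]}}

```text
t: 12.28
tcp_pos: [0.5658, -0.1775, 0.0507]
tool_rot: [0.572, 0.82, -0.0, -0.0]
force: [-1.2, 1.5, -3.4]
finger_gap: 0.636
gripper_force: 64.2
```

Emit:
{"fn": "apply_moves", "kwargs": {"plan": [[0,0,0.004,0,0,0,1],[0,0,0.004,0,0,0,1],[0,0,0,0,0,0,1]]}}

```text
t: 12.65
tcp_pos: [0.5659, -0.1774, 0.0436]
tool_rot: [0.572, 0.82, 0.0, -0.0]
force: [-1.7, 1.8, 1.9]
finger_gap: 0.634
gripper_force: 64.8
```

Emit:
{"fn": "apply_moves", "kwargs": {"plan": [[0,0,0.002,0,0,0,1],[0,0,0.002,0,0,0,1],[0,0,0,0,0,0,1]]}}

```text
t: 13.02
tcp_pos: [0.5659, -0.1774, 0.0401]
tool_rot: [0.572, 0.82, 0.0, -0.0]
force: [-1.6, 2.4, 4.7]
finger_gap: 0.633
gripper_force: 65.2
```

Emit:
{"fn": "apply_moves", "kwargs": {"plan": [[0,0,0.0015,0,0,0,1],[0,0,0.0015,0,0,0,1],[0,0,0,0,0,0,1],[0,0,0,0,0,0,1]]}}

```text
t: 13.52
tcp_pos: [0.566, -0.1774, 0.038]
tool_rot: [0.572, 0.82, 0.0, 0.0]
force: [-4.1, 3.2, 10.4]
finger_gap: 0.628
gripper_force: 65.7
```

```bash
python3 go.py
```

```text
t 13.53 tcp [ 0.566  -0.1774  0.038 ] yaw 110.17 tilt [-0.01 -0.01] F [-4.1  3.2 10.4] gap 0.628 gf 65.7 q [-0.49  0.7   1.63 -0.    0.81 -0.84]
```

Emit:
{"fn": "apply_moves", "kwargs": {"plan": [[0,0,0.001,0,0,0,1],[0,0,0,0,0,0,1],[0,0,0,0,0,0,1]]}}

```text
t: 13.9
tcp_pos: [0.566, -0.1774, 0.0379]
tool_rot: [0.572, 0.82, -0.0, 0.0]
force: [-5.4, 3.9, 16.1]
finger_gap: 0.636
gripper_force: 66.4
```

```bash
python3 go.py; python3 - <<'E'
from h import *
b=snapshot("scene");save('fin.png',cv2.resize(b[200:264,246:310],(512,512),interpolation=cv2.INTER_CUBIC))
E
```

```text
t 13.9 tcp [ 0.566  -0.1774  0.0379] yaw 110.18 tilt [-0.02 -0.02] F [-5.4  3.9 16.1] gap 0.636 gf 66.4 q [-0.49  0.7   1.63 -0.    0.81 -0.84]
```

View pics/fin.png

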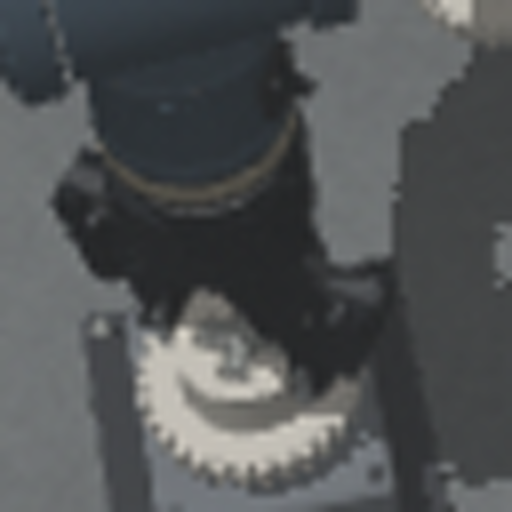

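The view shows the gear level and low on the housing, with the shaft tip visible in the hub bore at about scene (275,244). The last 1 mm of push moved it only 0.1 mm while the force rose to 16 N, so the collar is on its stop. Handing in while holding.

```bash
python3 -c "
from station import *
print(sign_off())"
```

```text
the job is handed in; nothing more can be done
None
```

The cross-bore gear is fitted hub up and meshed on the splined shaft, with the collar pressed to its stop at about 16 N. I handed the job in at 13.9 s with the gripper still holding it at about 66 N; no verdict was returned.

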